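Lay a standing carton down on its foam pad

TASK

Clear the steel cup off the foam pad by stacking it, still mouth-down, squarely rim on rim on the like cup that stands mouth-up beside the pad, and let go. Then slide the tall carton, upright, up against the end of the low pad that it faces and tip it over that edge by pushing high, so that it ends lying flat and lengthwise on the pad, between the pad's long sides. Never let the carton touch the cups, and leave the bowl, the crystal bar, the candle lamp and the screwdriver where they are.

Things in the scene. Friction and masses are not known exactly. Their poses are not given: they have to be found in the camera images.
- pad: White foam pad fixed to the table: a slab 150 mm (its x) by 220 mm (its y, the long axis) and 14 mm thick; origin at the centre of its underside, on the table. Its two short ends, at its y = +110 and -110 mm, are the low stop that the carton is tipped over.
- carton: Closed brown carton, 92 by 92 mm, 190 mm tall, 0.35 to 0.7 kg, evenly filled, too wide to grip. Origin at the centre of its underside, z along its height. It stands off either short end of the pad, 10 to 75 mm from it, up to 17 degrees from square. Slide it by pushing below about 35 mm (above 45 mm it may tip instead); tip it by pushing above 130 mm.
- carton_mid (a point): The carton's middle, 95 mm above its underside: 60 mm above the table when it lies on the pad.
- cup: Steel cup standing mouth-down on the pad, a straight cylinder 63 mm across, 80 mm tall, wall 6 mm, closed at the end that is now on top, 0.15 kg. Origin at the centre of its mouth (its lower rim), z towards its closed end (up).
- mate: Steel cup of the same size standing mouth-up on the table, off the pad end opposite to the carton, 63 mm across, 80 mm tall, wall 6 mm, 0.22 kg, loose. Origin at the centre of its underside, z up.
- mate_rim (a point): Centre of the mate cup's mouth, at the height of its rim, 80 mm above its underside.
- bowl: Wide steel bowl, mouth-up, 100 mm across and 60 mm tall, on the table on the robot's side of the pad; leave alone. Origin at the centre of its underside.
- candle: Upright candle lamp, steel foot 48 mm across, 26 mm tube, pointed amber bulb, 158 mm tall in all, on the table on the pad's side away from the robot; leave alone. Origin at the centre of its underside, z up.
- crystal: Pale glass crystal bar with a small brass end, lying flat on the table, 110 mm long along its y, 40 mm wide, 30 mm tall, on the robot's side of the pad beside the bowl; leave alone. Origin at the centre of its underside.
- driver: Screwdriver with a black handle lying on the table, 190 mm long along its x, up to 35 mm tall, on the pad's side away from the robot; leave alone. Origin near its middle.

How it is judged:
By the outcome, as a careful person would: the job done as asked, in the order asked, and still so for the second after the job is handed in, with the robot touching nothing.
It also fails if it takes over 61 s, if anything falls off the work surface, if the arm or the gripper's body presses on something with over 40 N, if the wrist force passes 120 N, or if a joint passes its speed limit or range.

ROBOT

A 6-joint arm with a two-finger parallel gripper is mounted at the origin on the work surface. World frame = base frame: x ahead of the robot, y to its left, z up, the work surface at z = 0. Lengths are in m, angles in rad, forces in N, time in s.
With the tool pointing down it reaches from about 0.25 to 0.775 m from the base axis. Payload 8.9 kg.
Tool frame: the origin (TCP) lies midway between the tips of the shut fingers; the grasp point (between the pads) lies 19 mm behind it (arm.grip_depth is the distance from the TCP to the grasp point, in m); z points along the fingers, y is the line along which they close (so a half turn about z gives the same grasp; the last joint's range is limited). The gripper opens to 85 mm and grips with 20 to 120 N. Pads are 22 mm wide; open, the fingers measure 114 mm over their backs; the gripper's body (76 mm by 85 mm) begins 54 mm behind the grasp point. The pads swing forward as they close: fully open they stand 13 mm farther back than shut.
Start: joints at [1.068, 0.291, -0.153, 1.127, 0, 1.431], TCP at [0.187, 0.491, 0.231] pointing down, gripper open.
Joint ranges: [-2.52, 2.52], [-0.91, 1.74], [-1.3, 1.37], [-1.96, 2.02], [-1.52, 1.47], [-3.14, 3.14]. Speed limits (rad/s): [2.22, 2.22, 2.79, 3.14, 3.14, 3.14].

INTERFACE

Orientations are given as a 3x3 rotation matrix whose columns are the frame's x, y, z axes.
In Python, from station import arm gives the robot as it stands.
- The arm moves only by the shell command python3 -m inch 'ROWS' [OPENING]. ROWS is JSON, a list of rows, each a list of 6 numbers: the shift along the tool's x, y, z in m, then the turn, a rotation vector about the tool's x, y, z in rad. In form: [[dx, dy, dz, wx, wy, wz], ...]. A call has 1 to 10 rows; each row shifts and turns the commanded pose from where the row before left it, along the tool's axes as they then stand; what a row does not reach is not made up. A row lasts 1/12 s, in which the tool goes at most 41.7 mm and 7.16 degrees, less where a joint would pass 70% of its speed; a pose out of reach is approached as far as the arm can. A call with a gripper value outside its range is refused whole. OPENING is the gripper's target within -1 to 1 (shut at 1, half-way at 0, fully open at -1), set as the call begins (- or left out, the last holds). The fingers move at their own pace and stop on an object; the grip force is fixed at half the most. Time passes only in rows, so rows that do not move let the fingers close. It gives the time, the measured TCP pose, the force, the opening and the grip force at its end, in the units of the state.
- arm.get_obs(): the state, without advancing time (a new reading comes with each control period).
- arm.get_image(name): name is "scene" or "top" or "wrist"; returns a dict with "image" (400x640x3 uint8, blue, green, red), "vfov" (degrees; the focal length in pixels is half the picture's height over the tangent of half this angle, whatever the lens; pixels are square), "cx", "cy" (the principal point, pixels), "R" (3x3) and "t" (3): a world point X has camera coordinates R X + t. Camera axes: x right, y down, z forward; pixel columns grow to the right and rows downward; lengths in m; the calibration is good to about 2 mm. The wrist camera is an equidistant fisheye: a pixel r from the principal point sees the ray r / f radians off the axis. A picture is of the moment at which its call begins. There is no depth.
- arm.close_job(): hands the job in; it is judged then, once.
Trained networks look in the newest picture that a camera, given by its name, has taken for a name from the list of things; names that differ only in an ending like _2 or _b are one class to them, and where a whole thing is asked for, a point or a joint stands for the part that bears it (a point fixed in the world has none). Each returns a list of dicts, best first, with "confidence" (0 to 1); they miss things now and then, are a little off and sometimes report something else, mostly with a low value. They report only what shows in the picture. A call takes as long as a camera call.
- arm.spot_in(camera, name): "position" ([x, y, z] in m, in the coordinates of the camera as it stood for that picture, good to about 4 mm: the middle of the surface that is visible of it).
- arm.place_of(camera, name): "position" ([x, y, z] in m, in the coordinates of the camera as it stood for that picture, good to about 4 mm: a listed point, or the origin of a listed thing).
The state is a dict: "t": time; "joint_pos": joint angles; "joint_vel": joint speeds; "effort": joint torques, N m; "tcp_pos": TCP position; "tool_rot": TCP orientation; "force": force on the tool from outside, world axes, zero at the start; "moment": the same for the moment, N m; "width": opening from 0.0 (shut) to 1.0 (fully open); "gripper_force": force on a finger pad.
Only numpy, scipy, OpenCV 4.12 (cv2) and the standard library are available. Lean on these libraries where they do the work, as an engineer would, in place of code of your own. Each camera call takes 0.05 s, during which the arm holds its last target. There are 200 camera calls.

## Working session

There is one attempt and no reset: what is moved stays moved. The work goes in short steps, Python scripts to look and compute and a shell command to move; the robot and the scene stay as the last step left them, time stands still between calls to the robot, and variables do not carry over. Pictures are saved under pics/ and viewed, at most 14 in all, crops included, and the job is handed in when it is done.

```bash
ls; mkdir -p pics; cat > h.py <<'E'
from station import arm
import numpy as np, cv2
def world(cam,name,f='place_of',im=None):
    im=im or arm.get_image(cam); R=np.array(im['R']);t=np.array(im['t'])
    return [(round(d['confidence'],2),np.round(R.T@(np.array(d['position'])-t),4)) for d in getattr(arm,f)(cam,name)[:2]]
def ray(im,u,v,z):
    f=im['image'].shape[0]/2/np.tan(np.radians(im['vfov'])/2)
    R=np.array(im['R']);t=np.array(im['t']);c=-R.T@t
    d=R.T@np.array([(u-im['cx'])/f,(v-im['cy'])/f,1]); return c+d*(z-c[2])/d[2]
E
python3 - <<'E'
from h import *
for c in ('scene','top'):
    im=arm.get_image(c); cv2.imwrite(f'pics/{c}0.png',im['image'])
    for n in ('pad','carton','carton_mid','cup','mate','mate_rim','bowl','candle','crystal','driver'):
        print(c,n,world(c,n,im=im))
o=arm.get_obs();print(o['t'],o['tcp_pos'],o['tool_rot'],o['width'],o['force'])
E
```

```text
pics
scene pad [(0.55, array([ 0.5355,  0.0329, -0.0033]))]
scene carton [(0.71, array([ 0.5349,  0.0334, -0.0017])), (0.61, array([0.476 , 0.2438, 0.0005]))]
scene carton_mid [(0.95, array([0.4772, 0.2422, 0.0925]))]
scene cup [(0.83, array([0.5112, 0.0534, 0.0121]))]
scene mate [(0.9, array([ 0.5974, -0.1492,  0.0052]))]
scene mate_rim [(0.69, array([ 0.5977, -0.1453,  0.0792]))]
scene bowl [(0.86, array([ 0.3886,  0.0287, -0.0023]))]
scene candle [(0.59, array([0.6693, 0.0671, 0.0021]))]
scene crystal [(0.67, array([ 0.4207, -0.0977,  0.0009]))]
scene driver [(0.76, array([ 0.7239,  0.133 , -0.0022])), (0.47, array([0.509 , 0.0524, 0.0127]))]
top pad [(0.8, array([ 0.5371,  0.03  , -0.0015]))]
top carton [(0.87, array([ 0.4732,  0.2454, -0.0025]))]
top carton_mid []
top cup [(0.26, array([ 6.026e-01, -1.436e-01, -2.000e-04]))]
top mate [(0.84, array([ 0.5976, -0.1407, -0.0028]))]
top mate_rim [(0.88, array([ 0.5973, -0.1466,  0.0809]))]
top bowl [(0.83, array([ 0.393 ,  0.0344, -0.0026]))]
top candle [(0.7, array([0.6707, 0.0693, 0.0031]))]
top crystal [(0.62, array([ 0.4242, -0.0997,  0.0005]))]
top driver [(0.97, array([0.7202, 0.1369, 0.0015]))]
1.1 [0.18679888 0.49065782 0.23132661] [[-9.34564124e-01  3.55794742e-01 -1.26514782e-05]
 [ 3.55794741e-01  9.34564122e-01  6.45192165e-05]
 [ 3.47792156e-05  5.57960157e-05 -9.99999998e-01]] 1.0048269312830693 [ 0.07813906 -0.23628065  1.04240809]
```

View pics/top0.png

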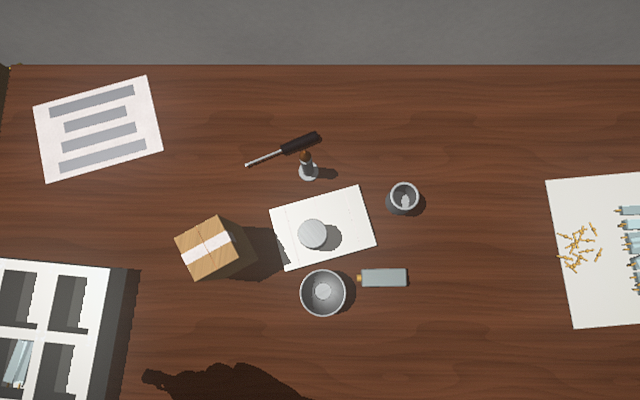

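View pics/scene0.png

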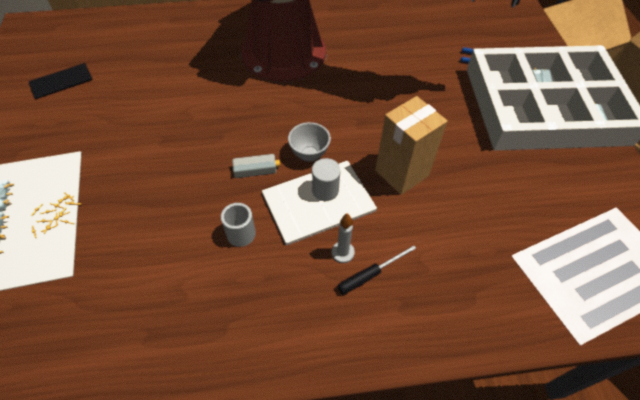

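The top view shows the pad with corners near (270,209), (360,185), (377,245) and (285,270). The cup is at (312,234), the mate at (405,197), and the carton top is centred near (208,248). The bowl sits at (323,293). I'll refine these in code.

```bash
python3 - <<'E'
from h import *
im=arm.get_image('top'); I=im['image']; 
f=200/np.tan(np.radians(im['vfov'])/2);print('f',f)
hsv=cv2.cvtColor(I,cv2.COLOR_BGR2HSV)
# pad corners
g=cv2.cvtColor(I,cv2.COLOR_BGR2GRAY)
c=np.float32([[270,209],[360,185],[377,245],[285,270]]).reshape(-1,1,2)
c=cv2.cornerSubPix(g,c,(4,4),(-1,-1),(3,30,.01)).reshape(-1,2)
P=np.array([ray(im,*p,.014)[:2] for p in c]);print(c,P,P.mean(0))
print('sides',[np.linalg.norm(P[i]-P[(i+1)%4]) for i in range(4)])
ax=(P[0]+P[3]-P[1]-P[2]);print('long axis dir deg',np.degrees(np.arctan2(ax[1],ax[0])))
c=np.float32([[174,239],[218,215],[239,254],[195,281]]).reshape(-1,1,2)
c=cv2.cornerSubPix(g,c,(4,4),(-1,-1),(3,30,.01)).reshape(-1,2)
Q=np.array([ray(im,*p,.19)[:2] for p in c]);print(c,Q,Q.mean(0))
print('sides',[np.linalg.norm(Q[i]-Q[(i+1)%4]) for i in range(4)],[np.degrees(np.arctan2(*(Q[(i+1)%4]-Q[i])[::-1])) for i in range(4)])
for u,v,z in ((312.5,233.5,.094),(405,197,.08)): print(ray(im,u,v,z))
roi=I[170:300,165:445]; cv2.imwrite('pics/crop.png',cv2.resize(roi,None,fx=2.8,fy=2.8,interpolation=cv2.INTER_CUBIC))
print(world('top','cup','spot_in'),world('scene','cup','spot_in'))
E
```

```text
f 371.5602261498455
[[268.2447  209.51886]
 [357.5393  183.73067]
 [376.36606 244.51013]
 [284.29285 271.30292]] [[ 0.57558353  0.16063159]
 [ 0.63924406 -0.04866448]
 [ 0.49677216 -0.09134808]
 [ 0.43348627  0.11862313]] [0.53627151 0.03481054]
sides [np.float64(0.21876358960935569), np.float64(0.14872838350666925), np.float64(0.21930118453330197), np.float64(0.1481767315895243)]
long axis dir deg 106.84534585825901
[[173.04314 237.64882]
 [216.43454 213.90826]
 [238.66588 256.77182]
 [194.44421 281.48453]] [[0.49423218 0.3056701 ]
 [0.53939973 0.22752481]
 [0.46069618 0.18179741]
 [0.41534115 0.26012007]] [0.47741731 0.2437781 ]
sides [np.float64(0.09025959187919656), np.float64(0.09102331354296515), np.float64(0.09050700329994611), np.float64(0.09109664414061769)] [np.float64(-59.972323740028195), np.float64(-149.84306573193064), np.float64(120.07423895386721), np.float64(30.001238011895804)]
[0.51331961 0.05196513 0.094     ]
[ 0.59571974 -0.14605761  0.08      ]
[(0.61, array([0.5156, 0.0533, 0.092 ]))] [(0.9, array([0.5296, 0.0528, 0.0906]))]
```

View pics/crop.png

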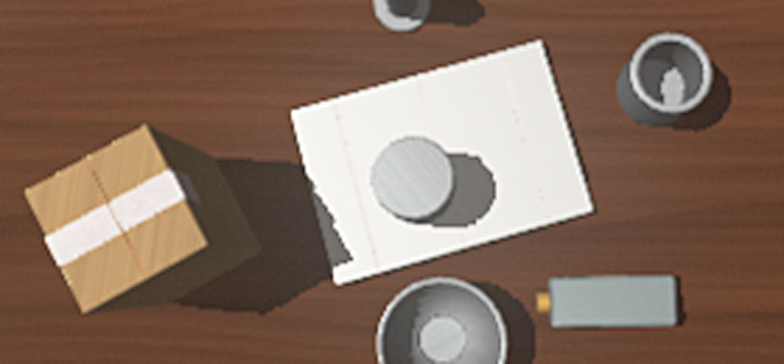

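The crop confirms the values. The pad centre is (0.536, 0.035) with its long axis at 106.8°. The carton is at (0.477, 0.244), about 13° off square, the cup is at (0.513, 0.052) and the mate at (0.596, -0.146). I'll move above the cup.

```bash
python3 -m inch '[[-0.031,-0.0196,0,0,0,0],[-0.031,-0.0196,0,0,0,0],[-0.031,-0.0196,0,0,0,0],[-0.031,-0.0196,0,0,0,0],[-0.031,-0.0196,0,0,0,0],[-0.031,-0.0196,0,0,0,0],[-0.031,-0.0196,0,0,0,0],[-0.031,-0.0196,0,0,0,0],[-0.031,-0.0196,0,0,0,0],[-0.031,-0.0196,0,0,0,0]]' -1
python3 -m inch '[[-0.031,-0.0196,0,0,0,0],[-0.031,-0.0196,0,0,0,0],[-0.031,-0.0196,0,0,0,0],[-0.031,-0.0196,0,0,0,0],[-0.031,-0.0196,0,0,0,0],[0,0,0.02,0,0,0],[0,0,0.02,0,0,0],[0,0,0,0,0,0]]' 
python3 - <<'E'
from h import *
im=arm.get_image('wrist');cv2.imwrite('pics/w1.png',im['image'])
for n in('cup','mate','mate_rim'):print(n,world('wrist',n,im=im))
print('spot',world('wrist','cup','spot_in',im=im))
o=arm.get_obs();print(o['t'],o['tcp_pos'],o['tool_rot'])
print(im['vfov'],im['cx'],im['cy'])
E
```

```text
t: 2.18
tcp_pos: [0.4076, 0.1955, 0.2315]
tool_rot: [[-0.935, 0.356, 0.001], [0.356, 0.935, 0.0], [-0.0, 0.0, -1.0]]
force: [0.9, 0.5, -0.7]
width: 1.0
gripper_force: 0.0
t: 2.85
tcp_pos: [0.515, 0.0498, 0.1881]
tool_rot: [[-0.934, 0.357, -0.005], [0.357, 0.934, 0.0], [0.005, -0.002, -1.0]]
force: [-1.3, 0.3, -0.7]
width: 0.999
gripper_force: 0.0
cup [(0.57, array([0.5157, 0.0518, 0.0168]))]
mate []
mate_rim []
spot [(0.86, array([0.5071, 0.0529, 0.0961]))]
3.1 [0.51734251 0.05077156 0.19260385] [[-9.34805108e-01  3.55156246e-01  1.85768023e-03]
 [ 3.55156668e-01  9.34806787e-01 -1.08232355e-04]
 [-1.77501148e-03  5.58591362e-04 -9.99998269e-01]]
65.70646984690485 316.40071553171384 194.19257783795936
```

View pics/w1.png

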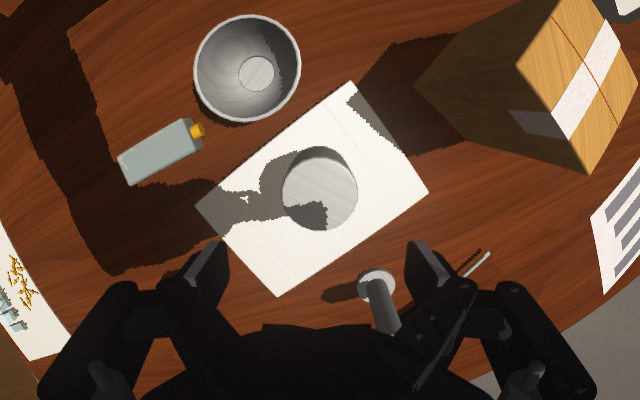

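The wrist view shows the cup's top as a disc centred near (320,193), with about 38 px radius. The fingers are at the lower left and lower right, with the candle between them. I'll compute the cup's centre with the fisheye model.

```bash
cat >> h.py <<'E'
def wray(im,u,v,z):
    f=200/np.tan(np.radians(im['vfov'])/2)
    R=np.array(im['R']);t=np.array(im['t']);c=-R.T@t
    p=np.array([u-im['cx'],v-im['cy']]);r=np.linalg.norm(p);th=r/f
    d=R.T@np.array([*(np.sin(th)*p/max(r,1e-9)),np.cos(th)]); return c+d*(z-c[2])/d[2]
def wproj(im,X):
    f=200/np.tan(np.radians(im['vfov'])/2); q=np.array(im['R'])@X+np.array(im['t'])
    r=np.hypot(q[0],q[1]);th=np.arctan2(r,q[2]);return np.array([im['cx'],im['cy']])+f*th*q[:2]/r
E
python3 - <<'E'
from h import *
im=arm.get_image('wrist'); o=arm.get_obs()
C=wray(im,320,193,.094);print(C)
for a in range(0,360,45):
    print(np.round(wproj(im,C+.0315*np.array([np.cos(np.radians(a)),np.sin(np.radians(a)),0]))),end=' ')
R=np.array(o['tool_rot']);p=np.array(o['tcp_pos']);print(o['t'],p,'tool delta',R.T@(C-p))
E
```

```text
[0.516367   0.05342739 0.094     ]
[333. 227.] [355. 208.] [357. 180.] [337. 158.] [306. 157.] [284. 177.] [284. 206.] [304. 226.] 3.15 [0.51735641 0.05078102 0.19255419] tool delta [0.00204739 0.00206263 0.09855183]
```

```bash
python3 -m inch '[[0.001,0.002,0.022,0,0,0],[0,0,0.022,0,0,0],[0,0,0.022,0,0,0],[0,0,0.022,0,0,0],[0,0,0.022,0,0,0],[0,0,0.022,0,0,0],[0,0,0.020,0,0,0],[0,0,0,0,0,0]]'
python3 -m inch '[[0,0,0,0,0,0],[0,0,0,0,0,0],[0,0,0,0,0,0],[0,0,0,0,0,0],[0,0,0,0,0,0],[0,0,0,0,0,0],[0,0,0,0,0,0],[0,0,0,0,0,0]]' 1
```

```text
t: 3.82
tcp_pos: [0.5146, 0.053, 0.037]
tool_rot: [[-0.935, 0.355, -0.004], [0.355, 0.935, 0.0], [0.004, -0.001, -1.0]]
force: [-1.4, -0.0, -0.0]
width: 0.996
gripper_force: 0.0
t: 4.48
tcp_pos: [0.5179, 0.0527, 0.0412]
tool_rot: [[-0.935, 0.356, 0.003], [0.356, 0.935, -0.0], [-0.003, 0.001, -1.0]]
force: [-1.3, 0.1, 8.3]
width: 0.724
gripper_force: 66.0
```

```bash
python3 -m inch '[[0,0,-0.02,0,0,0],[0,0,-0.03,0,0,0],[0,0,-0.03,0,0,0],[0,0,-0.02,0,0,0],[-0.0183,-0.0197,0,0,0,0],[-0.0183,-0.0197,0,0,0,0],[-0.0183,-0.0197,0,0,0,0],[-0.0183,-0.0197,0,0,0,0]]'
python3 -m inch '[[-0.0183,-0.0197,0,0,0,0],[-0.0183,-0.0197,0,0,0,0],[-0.0183,-0.0197,0,0,0,0],[-0.0183,-0.0197,0,0,0,0],[0,0,0,0,0,0],[0,0,0,0,0,0],[0,0,0,0,0,0]]'
python3 - <<'E'
from h import *
o=arm.get_obs();print(o['t'],o['tcp_pos'],o['tool_rot'])
for c in('wrist','top','scene'):
    im=arm.get_image(c);I=im['image'];cv2.imwrite(f'pics/{c}2.png',I)
    for n in('cup','mate','mate_rim'):print(c,n,world(c,n,im=im))
    if c!='wrist':
        u,v=(405,197) if c=='top' else (238,215)
        K=cv2.resize(I[v-60:v+60,u-60:u+60],None,fx=3.3,fy=3.3,interpolation=cv2.INTER_CUBIC); L=K if c=='top' else np.hstack([L,K])
cv2.imwrite('pics/c2.png',L)
E
```

```text
t: 5.15
tcp_pos: [0.5577, -0.0481, 0.1408]
tool_rot: [[-0.935, 0.355, 0.002], [0.355, 0.935, -0.0], [-0.002, 0.0, -1.0]]
force: [-0.1, 0.6, -1.8]
width: 0.722
gripper_force: 66.2
t: 5.73
tcp_pos: [0.5971, -0.1464, 0.1398]
tool_rot: [[-0.934, 0.356, 0.0], [0.356, 0.934, 0.0], [-0.0, 0.0, -1.0]]
force: [-0.6, 0.4, -2.6]
width: 0.728
gripper_force: 66.1
5.7333 [ 0.59706712 -0.14639759  0.13978   ] [[-9.34486598e-01  3.55998292e-01  1.20237882e-04]
 [ 3.55998312e-01  9.34486561e-01  2.65324163e-04]
 [-1.79057357e-05  2.90746357e-04 -9.99999958e-01]]
wrist cup [(0.85, array([ 0.5941, -0.1435,  0.1128]))]
wrist mate [(0.64, array([ 0.5992, -0.1465,  0.0047])), (0.29, array([0.5352, 0.0345, 0.0014]))]
wrist mate_rim []
top cup [(0.85, array([ 0.5969, -0.1432,  0.1098]))]
top mate [(0.71, array([ 0.5994, -0.1424, -0.001 ]))]
top mate_rim [(0.83, array([ 0.5988, -0.1464,  0.0798]))]
scene cup [(0.97, array([ 0.5941, -0.1425,  0.1133]))]
scene mate [(0.93, array([ 0.5981, -0.1511,  0.0059])), (0.52, array([0.4752, 0.2448, 0.0924]))]
scene mate_rim [(0.81, array([ 0.5972, -0.1436,  0.0788]))]
```

View pics/c2.png

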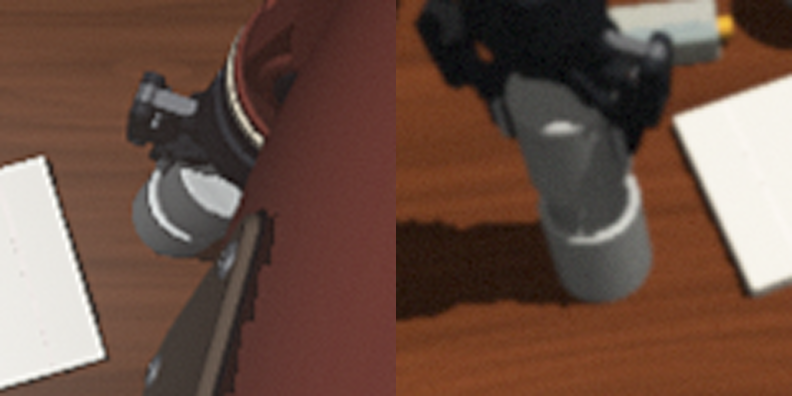

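View pics/wrist2.png

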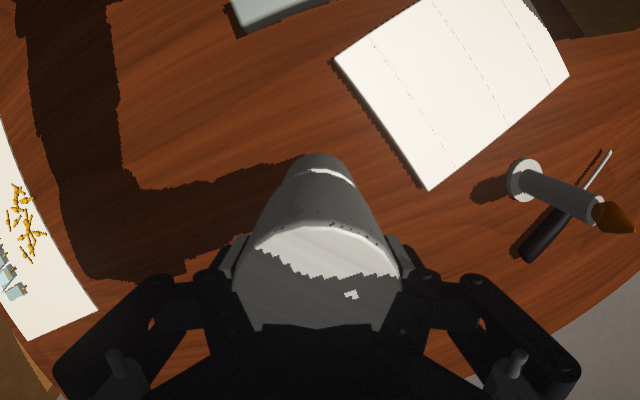

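The wrist view shows the held cup's closed end around (320,270). The mate's near wall is at about (320,155), with its lit rim at (300–355, 165–185). I'll overlay predicted outlines to measure the misalignment.

```bash
python3 - <<'E'
from h import *
I=cv2.imread('pics/wrist2.png'); im=arm.get_image('wrist')
S=4; K=cv2.resize(I[135:285,225:415],None,fx=S,fy=S,interpolation=cv2.INTER_CUBIC)
def circ(c,z,r,col):
    a=np.radians(np.arange(0,360,3))
    P=[wproj(im,np.array([c[0]+r*np.cos(x),c[1]+r*np.sin(x),z])) for x in a]
    cv2.polylines(K,[np.int32((np.array(P)-[225,135]+.5)*S)],True,col,1)
m=(0.597,-0.146)
circ(m,.08,.0315,(0,255,0));circ(m,.08,.0255,(0,255,0));circ(m,0,.0315,(0,255,255))
c=(.5955,-.146); circ(c,.193,.0315,(0,0,255));circ(c,.113,.0315,(255,0,255))
cv2.imwrite('pics/ov.png',K)
E
```

```text
(no output)
```

View pics/ov.png

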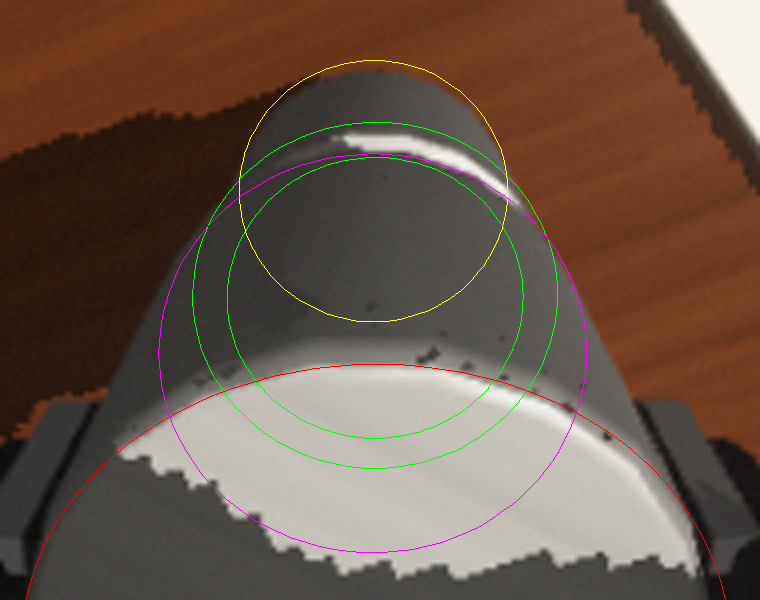

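Relative to the held cup, the mate is about 3.5 mm toward tool −x. I'll correct that, descend to leave a gap of about 8 mm, and check again.

```bash
python3 -m inch '[[-0.0035,0,0.012,0,0,0],[0,0,0.012,0,0,0],[0,0,0,0,0,0],[0,0,0,0,0,0],[0,0,0,0,0,0]]'
python3 - <<'E'
from h import *
o=arm.get_obs();p=np.array(o['tcp_pos']);print(p)
f=None
im=arm.get_image('wrist');js=arm.get_image('scene')
def proj(im,X):
    f=200/np.tan(np.radians(im['vfov'])/2); q=np.array(im['R'])@X+np.array(im['t']);return np.array([im['cx']+f*q[0]/q[2],im['cy']+f*q[1]/q[2]])
def mk(im,pr,x0,y0,w,h,S,circs):
    K=cv2.resize(im['image'][y0:y0+h,x0:x0+w],None,fx=S,fy=S,interpolation=cv2.INTER_CUBIC)
    for c,z,col in circs:
        P=[pr(im,np.array([c[0]+.0315*np.cos(a),c[1]+.0315*np.sin(a),z])) for a in np.radians(np.arange(0,360,3))]
        cv2.polylines(K,[np.int32((np.array(P)-[x0,y0]+.5)*S)],True,col,1)
    return K
m=(.598,-.1463); zr=p[2]-.0412+.014
cs=[(m,.08,(0,255,0)),(m,0,(0,255,255)),(m,zr,(255,0,255)),(m,zr+.08,(0,0,255))]
A=mk(im,wproj,225,135,190,150,3,[]);B=mk(js,proj,200,140,75,110,4,[])
B2=mk(js,proj,200,140,75,110,4,cs)
h=max(A.shape[0],B.shape[0]);pad=lambda X:cv2.copyMakeBorder(X,0,h-X.shape[0],0,0,0)
cv2.imwrite('pics/ov2.png',cv2.resize(np.hstack([mk(im,wproj,255,135,130,110,3,[]),mk(im,wproj,255,135,130,110,3,cs)]),None,fx=1,fy=1))
cv2.imwrite('pics/ov3.png',np.vstack([np.hstack([B,B2]),]))
a=cv2.imread('pics/ov2.png');b=cv2.imread('pics/ov3.png')
H=np.zeros((330,780,3),np.uint8);H[:]=a;b=cv2.resize(b,None,fx=.62,fy=.62);H2=np.zeros((b.shape[0],780,3),np.uint8);H2[:,:b.shape[1]]=b
cv2.imwrite('pics/ov4.png',np.vstack([H,H2])[:600])
for n in('cup','mate_rim'):print(n,world('scene',n),world('top',n),world('wrist',n))
E
```

```text
t: 6.8
tcp_pos: [0.6006, -0.148, 0.1153]
tool_rot: [[-0.935, 0.356, -0.0], [0.356, 0.935, 0.0], [0.0, -0.0, -1.0]]
force: [-0.4, -0.7, -1.2]
width: 0.724
gripper_force: 66.1
[ 0.60062612 -0.14802534  0.11526838]
cup [(0.68, array([ 0.5936, -0.146 ,  0.0893]))] [(0.92, array([ 0.601 , -0.1462,  0.0851]))] [(0.83, array([ 0.5965, -0.1463,  0.092 ]))]
mate_rim [(0.97, array([ 0.5973, -0.1469,  0.0773]))] [(0.77, array([ 0.5978, -0.1457,  0.0822])), (0.31, array([0.6723, 0.0709, 0.0019]))] []
```

View pics/ov4.png

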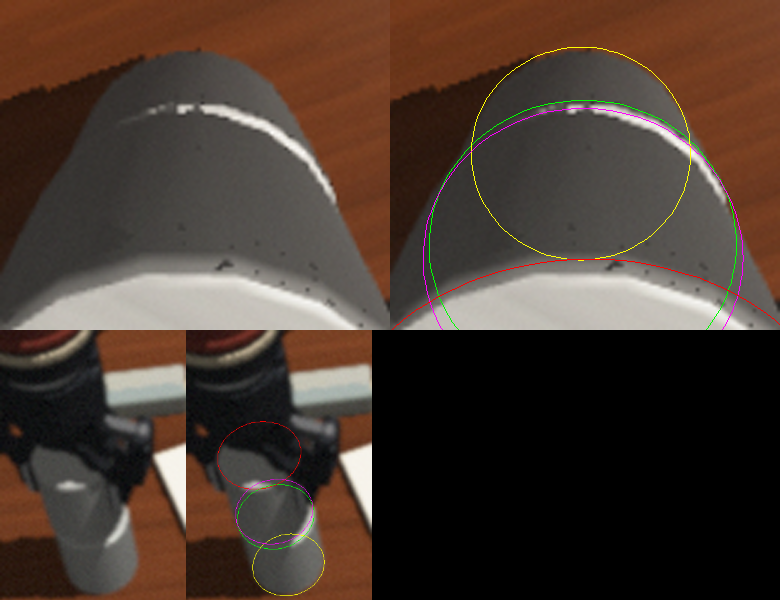

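The overlays agree to within about 1 mm in both the wrist and scene views. I'll lower to contact.

```bash
python3 -m inch '[[-0.0005,0,0.003,0,0,0],[0,0,0.002,0,0,0],[0,0,0.001,0,0,0],[0,0,0.001,0,0,0],[0,0,0,0,0,0],[0,0,0,0,0,0]]'; python3 -m inch '[[0,0,0.0007,0,0,0],[0,0,0.0007,0,0,0],[0,0,0,0,0,0],[0,0,0,0,0,0]]'
```

```text
t: 8.0
tcp_pos: [0.601, -0.1481, 0.1082]
tool_rot: [[-0.935, 0.356, -0.0], [0.356, 0.935, 0.0], [0.0, -0.0, -1.0]]
force: [0.1, 0.2, -1.0]
width: 0.726
gripper_force: 66.1
t: 8.33
tcp_pos: [0.6013, -0.1482, 0.1073]
tool_rot: [[-0.935, 0.356, 0.001], [0.356, 0.935, -0.0], [-0.001, 0.0, -1.0]]
force: [-1.6, -0.7, 2.3]
width: 0.725
gripper_force: 66.3
```

```bash
python3 -m inch '[[0,0,0.0003,0,0,0],[0,0,0,0,0,0]]'; python3 -m inch '[[0,0,0,0,0,0],[0,0,0,0,0,0],[0,0,0,0,0,0],[0,0,0,0,0,0],[0,0,0,0,0,0],[0,0,0,0,0,0]]' -1;  python3 -m inch '[[0,0,-0.015,0,0,0],[0,0,-0.03,0,0,0],[0,0,-0.035,0,0,0],[0,0,-0.035,0,0,0],[0,0,-0.035,0,0,0]]'
python3 - <<'E'
from h import *
A=[]
im=arm.get_image('wrist');A.append(im['image'])
js=arm.get_image('scene');A.append(js['image'])
cv2.imwrite('pics/s5.png',np.hstack([cv2.resize(A[0][100:350,180:480],(400,333)),cv2.resize(js['image'][130:255,190:340],(400,333))]))
for c in('scene','wrist'):
  for n in('cup','mate','mate_rim'):print(c,n,world(c,n))
E
```

```text
t: 8.5
tcp_pos: [0.6013, -0.1482, 0.1072]
tool_rot: [[-0.935, 0.356, 0.001], [0.356, 0.935, -0.0], [-0.001, 0.0, -1.0]]
force: [-1.4, 0.6, 6.8]
width: 0.72
gripper_force: 66.8
t: 9.0
tcp_pos: [0.601, -0.1481, 0.1065]
tool_rot: [[-0.935, 0.356, -0.0], [0.356, 0.935, 0.0], [0.0, -0.0, -1.0]]
force: [-0.4, -0.1, -0.1]
width: 1.0
gripper_force: 0.0
t: 9.42
tcp_pos: [0.6007, -0.148, 0.2582]
tool_rot: [[-0.935, 0.356, -0.0], [0.356, 0.935, 0.0], [0.0, -0.0, -1.0]]
force: [-0.5, 1.2, 0.1]
width: 0.997
gripper_force: 0.0
scene cup []
scene mate [(0.57, array([ 0.5972, -0.1507,  0.0049]))]
scene mate_rim [(0.69, array([ 0.6003, -0.147 ,  0.0754]))]
wrist cup [(0.69, array([ 0.5984, -0.1466,  0.0813]))]
wrist mate []
wrist mate_rim []
```

View pics/s5.png

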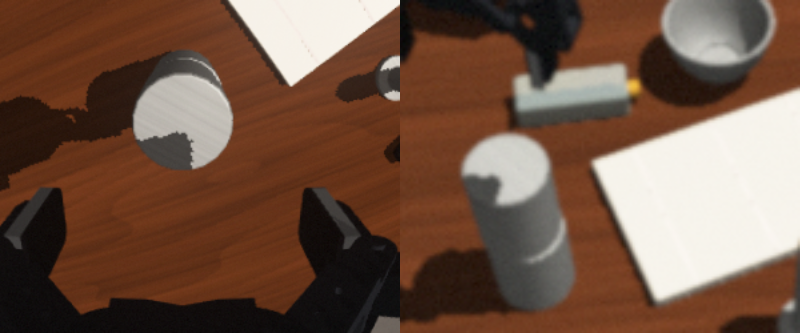

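The cups are stacked and stand upright. The left view shows the top disc at (183,122), and the right view shows the seam at (545,245). Next I'll check the lateral step at the seam numerically.

```bash
python3 - <<'E'
from h import *
im=arm.get_image('scene');I=im['image'].astype(float)
f=200/np.tan(np.radians(im['vfov'])/2)
def proj(X):
    q=np.array(im['R'])@X+np.array(im['t']);return np.array([im['cx']+f*q[0]/q[2],im['cy']+f*q[1]/q[2]])
p0=proj(np.array([.598,-.1465,0]));p1=proj(np.array([.598,-.1465,.16]));d=(p1-p0)/160;n=np.array([-d[1],d[0]]);n/=np.linalg.norm(n)
if n[0]<0:n=-n
S=cv2.cvtColor(im['image'],cv2.COLOR_BGR2HSV)[:,:,1].astype(np.float32)
s=np.arange(-28,28,.25)
for z in range(10,160,10):
    c=p0+d*z
    q=c+np.outer(s,n); v=cv2.remap(S,q[:,0].astype(np.float32)[None],q[:,1].astype(np.float32)[None],1)[0]
    inn=v<90; k=len(s)//2; L=k
    while L>0 and inn[L]:L-=1
    R=k
    while R<len(s)-1 and inn[R]:R+=1
    print(z,s[L],s[R],(s[L]+s[R])/2,s[R]-s[L])
E
```

```text
10 -15.25 14.75 -0.25 30.0
20 -15.5 15.0 -0.25 30.5
30 -15.5 15.25 -0.125 30.75
40 -15.5 15.25 -0.125 30.75
50 -15.5 15.5 0.0 31.0
60 -15.75 16.0 0.125 31.75
70 -16.0 16.0 0.0 32.0
80 -16.0 15.5 -0.25 31.5
90 -16.25 15.25 -0.5 31.5
100 -16.25 15.25 -0.5 31.5
110 -16.5 15.5 -0.5 32.0
120 -16.75 15.5 -0.625 32.25
130 -16.75 16.0 -0.375 32.75
140 -17.0 16.0 -0.5 33.0
150 -17.25 16.5 -0.375 33.75
```

The step at the seam is about 1 mm, which is good. Next I'll go over to the far side of the carton with the fingers half open, then yaw and tilt the tool.

```bash
python3 -m inch '[[0,0,-0.03,0,0,0],[0,0,-0.03,0,0,0],[0.024,0.0304,0,0,0,0],[0.024,0.0304,0,0,0,0],[0.024,0.0304,0,0,0,0],[0.024,0.0304,0,0,0,0],[0.024,0.0304,0,0,0,0],[0.024,0.0304,0,0,0,0],[0.024,0.0304,0,0,0,0],[0.024,0.0304,0,0,0,0]]' 0
python3 -m inch '[[0.024,0.0304,0,0,0,0],[0.024,0.0304,0,0,0,0],[0.024,0.0304,0,0,0,0],[0.024,0.0304,0,0,0,0],[0.024,0.0304,0,0,0,0],[0,0,0,0,0,0.1144],[0,0,0,0,0,0.1144],[0,0,0,0,0,0.1144],[0,0,0,0,0,0.1144],[0,0,0,0,0,0.1144]]'
python3 -m inch '[[0,0,0,0,0,0.1144],[0,0,0,0,0,0.1144],[0,0,0,0,0,0.1144],[0,0,0,0,-0.112,0],[0,0,0,0,-0.112,0],[0,0,0,0,-0.112,0],[0,0,0,0,-0.112,0],[0,0,0,0,-0.112,0],[0,0,0,0,0,0],[0,0,0,0,0,0]]'
```

```text
t: 11.0
tcp_pos: [0.5072, 0.1491, 0.3168]
tool_rot: [[-0.934, 0.356, 0.001], [0.356, 0.935, 0.0], [-0.0, 0.0, -1.0]]
force: [0.7, 0.6, 0.8]
width: 0.503
gripper_force: 0.0
t: 11.83
tcp_pos: [0.4499, 0.3324, 0.3166]
tool_rot: [[-0.589, 0.808, -0.0], [0.808, 0.589, -0.0], [-0.0, -0.0, -1.0]]
force: [0.3, 0.1, -0.1]
width: 0.5
gripper_force: 0.0
t: 12.67
tcp_pos: [0.4494, 0.3334, 0.3148]
tool_rot: [[-0.247, 0.957, 0.151], [0.811, 0.29, -0.509], [-0.531, -0.003, -0.847]]
force: [0.1, -1.0, 1.2]
width: 0.498
gripper_force: 0.0
```

```bash
cat >> h.py <<'E'
U=np.array([-.2899,.9571,0]);V=np.array([.9571,.2899,0]);PC=np.array([.5363,.0348,0])
def state():
    o=arm.get_obs();R=np.array(o['tool_rot']);p=np.array(o['tcp_pos'])
    print('t',o['t'],'tcp u,v,z',np.round([(p-PC)@U,(p-PC)@V,p[2]],4),'F u,v,z',np.round([o['force']@U,o['force']@V,o['force'][2]],1))
    print('R^T: -u',np.round(R.T@-U,3),' v',np.round(R.T@V,3),' down',np.round(R.T@[0,0,-1],3),'joints',np.round(o['joint_pos'],2));return o
E
python3 -c "
from h import *
state()"
```

```text
t 12.6667 tcp u,v,z [0.311  0.0034 0.3148] F u,v,z [-1.  -0.2  1.2]
R^T: -u [-0.847 -0.     0.531]  v [-0.002  1.    -0.003]  down [0.531 0.003 0.847] joints [ 0.78  0.58  0.37  1.65 -0.49  2.13]
```

```bash
python3 -m inch '[[0.0196,0,0.0313,0,0,0],[0.0196,0,0.0313,0,0,0],[0.0196,0,0.0313,0,0,0],[0.0196,0,0.0313,0,0,0],[0.0196,0,0.0313,0,0,0],[0.0196,0,0.0313,0,0,0],[0.0196,0,0.0313,0,0,0],[0,0,0,0,0,0]]' 0
python3 -c "
from h import *
state()"
```

```text
t: 13.33
tcp_pos: [0.4481, 0.3291, 0.0534]
tool_rot: [[-0.245, 0.958, 0.146], [0.811, 0.286, -0.511], [-0.531, -0.007, -0.847]]
force: [-1.5, -1.6, 0.3]
width: 0.499
gripper_force: 0.0
t 13.3333 tcp u,v,z [0.3073 0.0009 0.0534] F u,v,z [-1.1 -1.9  0.3]
R^T: -u [-0.847  0.004  0.531]  v [ 0.     1.    -0.008]  down [0.531 0.007 0.847] joints [ 0.78  0.75 -0.02  1.09 -0.49  2.13]
```

```bash
python3 -m inch '[[0.0096,0,0.0153,0,0,0],[0.0096,0,0.0153,0,0,0],[0,0,0,0,0,0],[-0.0068,0,0.0042,0,0,0],[-0.0068,0,0.0042,0,0,0],[-0.0068,0,0.0042,0,0,0],[-0.0068,0,0.0042,0,0,0],[-0.0068,0,0.0042,0,0,0]]'
python3 -m inch '[[-0.0068,0,0.0042,0,0,0],[-0.0068,0,0.0042,0,0,0],[-0.0068,0,0.0042,0,0,0],[0,0,0,0,0,0]]'
python3 - <<'E'
from h import *
state()
im=arm.get_image('scene');cv2.imwrite('pics/p1.png',np.hstack([cv2.resize(im['image'][80:230,300:500],(400,300)),cv2.resize(arm.get_image('top')['image'][180:330,150:350],(400,300))]))
for c in('scene','top'):
  for n in('carton','carton_mid'):print(n,[(k,np.round([(p-PC)@U,(p-PC)@V,p[2]],4)) for k,p in world(c,n)])
E
```

```text
t: 14.0
tcp_pos: [0.4626, 0.2938, 0.0234]
tool_rot: [[-0.243, 0.958, 0.154], [0.813, 0.288, -0.507], [-0.53, 0.002, -0.848]]
force: [0.6, 4.8, 2.4]
width: 0.496
gripper_force: 2.1
t: 14.33
tcp_pos: [0.4686, 0.269, 0.0225]
tool_rot: [[-0.243, 0.958, 0.152], [0.811, 0.287, -0.51], [-0.532, -0.001, -0.847]]
force: [-0.2, -0.3, 0.0]
width: 0.503
gripper_force: 0.0
t 14.3333 tcp u,v,z [0.2438 0.0031 0.0225] F u,v,z [-0.2 -0.3  0. ]
R^T: -u [-0.847  0.003  0.532]  v [ 0.002  1.    -0.003]  down [0.532 0.001 0.847] joints [ 0.68  0.73 -0.17  0.91 -0.51  2.02]
carton [(0.59, array([ 0.1905, -0.0063,  0.0009]))]
carton_mid [(0.78, array([ 0.1931, -0.0045,  0.091 ]))]
carton [(0.6, array([ 0.1901, -0.0041, -0.0035]))]
carton_mid []
```

View pics/p1.png

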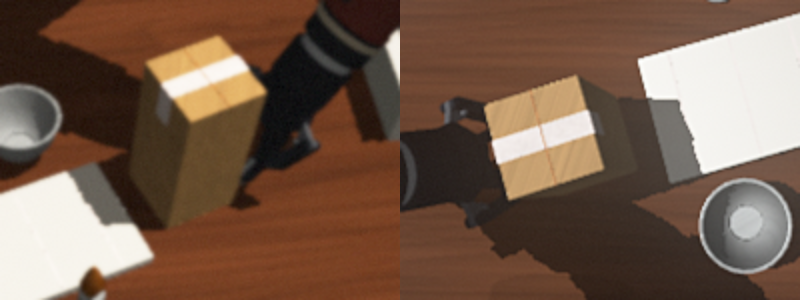

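The carton is upright and now square to the pad (left view, centre near (205,130)). It's about 35 mm short of the pad end and 5 mm off centre. I'll push it on to contact.

```bash
python3 -m inch '[[0.0021,0,0.0034,0,0,0],[-0.0051,0,0.0032,0,0,0],[-0.0051,0,0.0032,0,0,0],[-0.0051,0,0.0032,0,0,0],[-0.0051,0,0.0032,0,0,0],[-0.0051,0,0.0032,0,0,0],[-0.0025,0,0.0016,0,0,0]]'
python3 -m inch '[[-0.0017,0,0.0011,0,0,0],[-0.0017,0,0.0011,0,0,0],[0,0,0,0,0,0]]'
python3 - <<'E'
from h import *
state()
for c in('scene','top'):
  for n in('carton','carton_mid'):print(n,[(k,np.round([(p-PC)@U,(p-PC)@V,p[2]],4)) for k,p in world(c,n)])
E
```

```text
t: 15.42
tcp_pos: [0.4781, 0.2381, 0.0184]
tool_rot: [[-0.243, 0.958, 0.152], [0.812, 0.287, -0.509], [-0.531, -0.0, -0.847]]
force: [-0.1, 2.6, -1.4]
width: 0.497
gripper_force: 1.4
t: 15.67
tcp_pos: [0.4793, 0.2349, 0.0185]
tool_rot: [[-0.243, 0.958, 0.153], [0.811, 0.287, -0.509], [-0.531, 0.0, -0.847]]
force: [-1.0, -0.4, 0.0]
width: 0.503
gripper_force: 0.3
t 15.6667 tcp u,v,z [0.208  0.0035 0.0185] F u,v,z [-0.1 -1.1  0. ]
R^T: -u [-0.847  0.003  0.531]  v [ 0.002  1.    -0.001]  down [ 0.531 -0.     0.847] joints [ 0.62  0.71 -0.23  0.83 -0.53  1.96]
carton [(0.98, array([ 0.1571, -0.0089, -0.0011]))]
carton_mid [(0.7, array([ 0.1593, -0.0059,  0.0926])), (0.49, array([-0.1897,  0.0069,  0.0781]))]
carton [(0.82, array([ 0.1576, -0.0091, -0.0014]))]
carton_mid []
```

```bash
for i in 1 2 3; do python3 -m inch '[[-0.0013,0,0.0008,0,0,0],[0,0,0,0,0,0]]' | egrep 'tcp|^force'; done
```

```text
tcp_pos: [0.4795, 0.2345, 0.0183]
force: [-2.6, 4.1, 0.4]
tcp_pos: [0.4796, 0.2342, 0.0182]
force: [-6.4, 10.8, 3.2]
tcp_pos: [0.4797, 0.2341, 0.0182]
force: [-11.4, 18.6, 6.7]
```

The force rose to about 20 N with no further travel, so the carton is flush with the pad end. I'll back off, rise to about 0.16 m and approach high.

```bash
python3 -m inch '[[0.0106,0,-0.0066,0,0,0],[0.0148,0,-0.0093,0,0,0],[-0.0159,0,-0.0254,0,0,0],[-0.0159,0,-0.0254,0,0,0],[-0.0159,0,-0.0254,0,0,0],[-0.0159,0,-0.0254,0,0,0],[-0.0117,0,-0.0186,0,0,0],[0,0,0,0,0,0]]'
python3 - <<'E'
from h import *
state()
for c in('scene','top'):
  for n in('carton','carton_mid'):print(n,[(k,np.round([(p-PC)@U,(p-PC)@V,p[2]],4)) for k,p in world(c,n)])
E
```

```text
t: 17.23
tcp_pos: [0.4737, 0.2609, 0.1646]
tool_rot: [[-0.241, 0.958, 0.158], [0.813, 0.288, -0.506], [-0.53, 0.006, -0.848]]
force: [1.3, 0.8, -1.0]
width: 0.5
gripper_force: 0.0
t 17.2333 tcp u,v,z [0.2346 0.0056 0.1646] F u,v,z [ 0.4  1.4 -1. ]
R^T: -u [-0.848  0.002  0.53 ]  v [0.005 1.    0.004]  down [ 0.53  -0.006  0.848] joints [ 0.67  0.56 -0.05  1.17 -0.52  2.  ]
carton [(0.87, array([ 0.1548, -0.0107, -0.0023]))]
carton_mid [(0.59, array([ 0.158 , -0.0099,  0.0931]))]
carton [(0.74, array([ 0.1564, -0.0054, -0.0027]))]
carton_mid [(0.17, array([-0.1889,  0.0086, -0.0023]))]
```

```bash
python3 -m inch '[[-0.0068,-0.006,0.0042,0,0,0],[-0.0068,-0.006,0.0042,0,0,0],[-0.0059,0,0.0037,0,0,0],[-0.0067,0,0.0029,0,0,0],[-0.0067,0,0.0029,0,0,0],[-0.0067,0,0.0029,0,0,0],[-0.0067,0,0.0029,0,0,0],[-0.0067,0,0.0029,0,0,0]]'
python3 - <<'E'
from h import *
state()
for c in('scene',):
  for n in('carton','carton_mid'):print(n,[(k,np.round([(p-PC)@U,(p-PC)@V,p[2]],4)) for k,p in world(c,n)])
E
```

```text
t: 18.3
tcp_pos: [0.4778, 0.199, 0.1661]
tool_rot: [[-0.243, 0.958, 0.153], [0.812, 0.288, -0.509], [-0.531, 0.001, -0.847]]
force: [-0.4, 1.6, 2.1]
width: 0.501
gripper_force: 1.3
t 18.3 tcp u,v,z [ 0.1741 -0.0083  0.1661] F u,v,z [1.7 0.1 2.1]
R^T: -u [-0.847  0.002  0.531]  v [ 0.002  1.    -0.001]  down [ 0.531 -0.001  0.847] joints [ 0.57  0.48 -0.18  1.08 -0.54  1.9 ]
carton [(0.82, array([ 0.157 , -0.0094,  0.0089]))]
carton_mid [(0.95, array([ 0.1388, -0.0062,  0.0975]))]
```

The carton is tipping, at about 12° now. I'll continue.

```bash
python3 -m inch '[[-0.0073,0,0.0034,0,0,0],[-0.0073,0,0.0034,0,0,0],[-0.0073,0,0.0034,0,0,0],[-0.0073,0,0.0034,0,0,0],[-0.0073,0,0.0034,0,0,0],[-0.0073,0,0.0034,0,0,0],[-0.0073,0,0.0034,0,0,0]]'
python3 - <<'E'
from h import *
state()
for c in('scene',):
  for n in('carton','carton_mid'):print(n,[(k,np.round([(p-PC)@U,(p-PC)@V,p[2]],4)) for k,p in world(c,n)])
E
```

```text
t: 19.08
tcp_pos: [0.4936, 0.145, 0.1728]
tool_rot: [[-0.244, 0.958, 0.152], [0.811, 0.287, -0.509], [-0.531, -0.0, -0.847]]
force: [0.1, -0.4, -0.2]
width: 0.5
gripper_force: 0.0
t 19.0833 tcp u,v,z [ 0.1179 -0.009   0.1728] F u,v,z [-0.4  0.  -0.2]
R^T: -u [-0.847  0.003  0.531]  v [ 0.002  1.    -0.002]  down [0.531 0.    0.847] joints [ 0.47  0.43 -0.25  1.01 -0.55  1.79]
carton []
carton_mid [(0.78, array([ 0.0953, -0.009 ,  0.0989]))]
```

Contact is lost, so the carton is falling on its own. I'll hold briefly, then retreat up and back and look.

```bash
python3 -m inch '[[0,0,0,0,0,0],[0,0,0,0,0,0],[0,0,-0.01,0,0,0],[0,0,-0.025,0,0,0],[0,0,-0.03,0,0,0],[0,0,-0.03,0,0,0],[0,0,-0.03,0,0,0],[0,0,-0.03,0,0,0],[0,0,0,0,0,0],[0,0,0,0,0,0]]'
python3 - <<'E'
from h import *
state()
a=arm.get_image('scene')['image'];b=arm.get_image('top')['image']
cv2.imwrite('pics/e1.png',np.hstack([cv2.resize(a[90:290,190:455],(400,302)),cv2.resize(b[150:330,210:450],(400,302))]))
for c in('scene','top'):
  for n in('carton','carton_mid','cup','mate','candle','bowl','crystal','driver'):print(n,[(k,p,np.round([(p-PC)@U,(p-PC)@V],4)) for k,p in world(c,n)[:1]])
E
```

```text
t: 20.12
tcp_pos: [0.4701, 0.2263, 0.3049]
tool_rot: [[-0.244, 0.957, 0.155], [0.812, 0.29, -0.507], [-0.531, 0.002, -0.848]]
force: [0.4, -0.6, -1.7]
width: 0.501
gripper_force: 0.0
t 20.1167 tcp u,v,z [ 0.2025 -0.0078  0.3049] F u,v,z [-0.7  0.2 -1.7]
R^T: -u [-0.848  0.     0.531]  v [0.001 1.    0.002]  down [ 0.531 -0.002  0.848] joints [ 0.62  0.42  0.09  1.44 -0.53  1.95]
carton [(0.7, array([0.4865, 0.1745, 0.0633]), array([ 0.1481, -0.0072]))]
carton_mid [(0.78, array([0.5104, 0.0861, 0.057 ]), array([ 0.0566, -0.0099]))]
cup [(0.82, array([ 0.5972, -0.1491,  0.0807]), array([-0.1937,  0.005 ]))]
mate [(0.7, array([ 0.5986, -0.148 ,  0.0034]), array([-0.193 ,  0.0066]))]
candle [(0.7, array([0.6713, 0.0656, 0.0044]), array([-0.0097,  0.1381]))]
bowl [(0.9, array([ 0.3896,  0.0302, -0.0045]), array([ 0.0381, -0.1417]))]
crystal [(0.83, array([ 0.4212, -0.0997, -0.0041]), array([-0.0954, -0.1492]))]
driver [(0.82, array([0.7219, 0.1372, 0.0011]), array([0.0442, 0.2073]))]
carton [(0.71, array([0.4842, 0.1761, 0.0567]), array([ 0.1503, -0.0089]))]
carton_mid [(0.3, array([ 0.7228,  0.1378, -0.0009]), array([0.0445, 0.2084]))]
cup [(0.65, array([ 0.6018, -0.1472,  0.0768]), array([-0.1932,  0.0099]))]
mate [(0.69, array([6.707e-01, 7.270e-02, 6.000e-04]), array([-0.0027,  0.1396]))]
candle [(0.66, array([ 6.728e-01,  7.020e-02, -2.000e-04]), array([-0.0057,  0.1409]))]
bowl [(0.93, array([0.3941, 0.0335, 0.0012]), array([ 0.04  , -0.1365]))]
crystal [(0.91, array([ 0.422 , -0.0994,  0.0017]), array([-0.0953, -0.1483]))]
driver [(0.97, array([0.7199, 0.1388, 0.001 ]), array([0.0463, 0.2059]))]
```

View pics/e1.png

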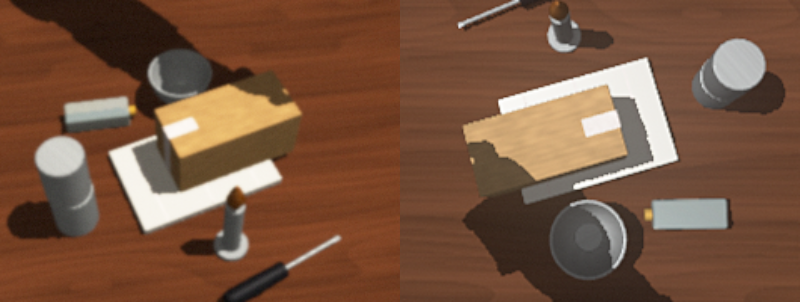

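The carton lies flat and square, about 9 mm off centre, with its middle at z ≈ 0.057. It overhangs the near pad end by about 40 mm. The other things haven't moved. I'll gently push its end so it lies fully on the pad; the stack is about 9 cm away.

```bash
python3 -m inch '[[0.0193,0,0.0309,0,0,0],[0.0193,0,0.0309,0,0,0],[0.0193,0,0.0309,0,0,0],[0.0193,0,0.0309,0,0,0],[0.0193,0,0.0309,0,0,0],[0.0193,0,0.0309,0,0,0],[0.0193,0,0.0309,0,0,0],[0,0,0,0,0,0],[-0.0085,0,0.0053,0,0,0],[-0.0085,0,0.0053,0,0,0]]'
python3 -m inch '[[-0.0085,0,0.0053,0,0,0],[-0.0068,0,0.0042,0,0,0],[-0.0068,0,0.0042,0,0,0],[-0.0051,0,0.0032,0,0,0],[-0.0051,0,0.0032,0,0,0],[-0.0051,0,0.0032,0,0,0],[0,0,0,0,0,0]]'
python3 - <<'E'
from h import *
state()
for c in('scene','top'):
  for n in('carton','carton_mid'):print(n,[(k,p,np.round([(p-PC)@U,(p-PC)@V],4)) for k,p in world(c,n)[:1]])
E
```

```text
t: 22.65
tcp_pos: [0.4767, 0.2053, 0.0507]
tool_rot: [[-0.244, 0.957, 0.155], [0.811, 0.289, -0.508], [-0.531, 0.002, -0.847]]
force: [0.7, 0.4, 0.4]
width: 0.496
gripper_force: 0.0
t: 23.23
tcp_pos: [0.4891, 0.1624, 0.0502]
tool_rot: [[-0.242, 0.958, 0.154], [0.812, 0.287, -0.508], [-0.531, 0.002, -0.847]]
force: [-0.2, 0.4, -0.4]
width: 0.501
gripper_force: 0.0
t 23.2333 tcp u,v,z [ 0.1358 -0.0082  0.0502] F u,v,z [ 0.5 -0.  -0.4]
R^T: -u [-0.847  0.003  0.531]  v [ 0.004  1.    -0.   ]  down [ 0.531 -0.002  0.847] joints [ 0.51  0.59 -0.35  0.76 -0.55  1.82]
carton [(0.6, array([0.4905, 0.1523, 0.059 ]), array([ 0.1257, -0.0098]))]
carton_mid [(0.58, array([0.5191, 0.0646, 0.0565]), array([ 0.0335, -0.0078]))]
carton [(0.95, array([0.4905, 0.1607, 0.0545]), array([ 0.1338, -0.0073]))]
carton_mid []
```

Push 24 mm more, then retreat and raise.

```bash
python3 -m inch '[[-0.0051,0,0.0032,0,0,0],[-0.0051,0,0.0032,0,0,0],[-0.0051,0,0.0032,0,0,0],[-0.0051,0,0.0032,0,0,0],[0,0,0,0,0,0],[0.0085,0,-0.0053,0,0,0],[0.02,0,-0.0125,0,0,0],[0.02,0,-0.0125,0,0,0],[0,0,-0.03,0,0,0],[0,0,-0.03,0,0,0]]'
python3 -m inch '[[0,0,-0.03,0,0,0],[0,0,-0.03,0,0,0],[0,0,-0.03,0,0,0],[0,0,0,0,0,0],[0,0,0,0,0,0]]'
python3 - <<'E'
from h import *
state()
a=arm.get_image('scene')['image'];b=arm.get_image('top')['image']
cv2.imwrite('pics/e2.png',np.hstack([cv2.resize(a[90:290,190:455],(400,302)),cv2.resize(b[150:330,210:450],(400,302))]))
for c in('scene','top'):
  for n in('carton','carton_mid','cup'):print(n,[(k,p,np.round([(p-PC)@U,(p-PC)@V],4)) for k,p in world(c,n)[:1]])
E
```

```text
t: 24.47
tcp_pos: [0.468, 0.226, 0.0997]
tool_rot: [[-0.245, 0.958, 0.151], [0.81, 0.288, -0.511], [-0.532, -0.003, -0.846]]
force: [1.1, 0.7, 0.1]
width: 0.503
gripper_force: 0.0
t: 24.88
tcp_pos: [0.4561, 0.2728, 0.1773]
tool_rot: [[-0.244, 0.957, 0.156], [0.812, 0.289, -0.507], [-0.531, 0.003, -0.848]]
force: [-0.8, -0.1, -1.1]
width: 0.499
gripper_force: 0.0
t 24.8833 tcp u,v,z [ 0.251  -0.0078  0.1773] F u,v,z [ 0.2 -0.8 -1.1]
R^T: -u [-0.848  0.001  0.531]  v [0.002 1.    0.002]  down [ 0.531 -0.003  0.848] joints [ 0.7   0.55 -0.04  1.22 -0.51  2.04]
carton [(0.57, array([0.4979, 0.13  , 0.0583]), array([ 0.1022, -0.0092]))]
carton_mid [(0.95, array([0.5256, 0.0417, 0.0569]), array([ 0.0097, -0.0082]))]
cup [(0.89, array([ 0.5966, -0.1482,  0.0824]), array([-0.1926,  0.0047]))]
carton [(0.6, array([0.4983, 0.1314, 0.0548]), array([ 0.1035, -0.0084]))]
carton_mid [(0.32, array([ 0.6027, -0.1444, -0.0045]), array([-0.1908,  0.0116]))]
cup [(0.77, array([ 0.6009, -0.1476,  0.0762]), array([-0.1933,  0.009 ]))]
```

View pics/e2.png

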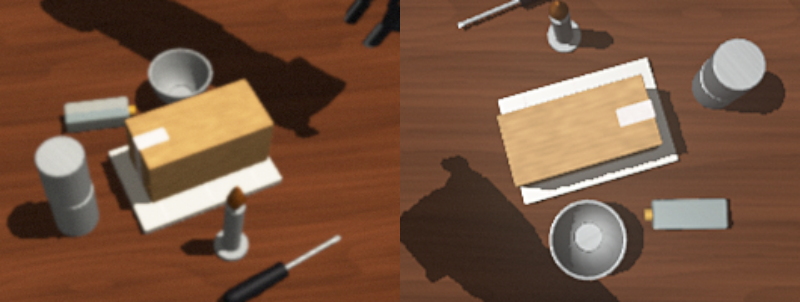

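The carton now lies fully on the pad, flat and lengthwise. The cup stack is intact, and the gripper is clear of everything. I'm handing in.

```bash
python3 -c "
from station import arm
print(arm.close_job())"
```

```text
the job is handed in; nothing more can be done
None
```

The job is handed in at about 25 s of the 61 s allowed: the cup is stacked rim on rim on its mate to within about 1 mm, and the carton was slid, tipped and then nudged about 45 mm along to lie flat and lengthwise, fully on the pad, without touching the cups or the other things.

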